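Plug in the relay, then find the thread hand of the inlet cap and hold the cap off

TASK

On this open control box, first plug the loose relay from the bench into the empty relay socket, pressed fully home, and let go of it. Then unscrew the protective cap from the round inlet: some inlets have a right-hand and some a left-hand thread and they look alike, so find out by trying which way it loosens, and do not pull it off the thread. Finish while holding the cap in the gripper, level and still, about 10 cm straight above the inlet so that I can look at the contacts, and leave the other things on the bench where they are.

Things in the scene. Friction and masses are not known exactly. Their poses are not given: they have to be found in the camera images.
- relay: The loose plug-in relay, about 80 g: black block 34 (x) x 28 (y) x 40 mm (z) standing on its own narrower grey plug foot, 24 (x) x 18 (y) x 12 mm long, the last 3 mm tapered; 52 mm tall in all. Origin: centre of the foot's underside, z up. It stands on the bench right of the box, in line with the capacitor and the heatsink, in any order. It fits the socket either way round (half a turn apart).
- socket: The empty relay socket: grey block 56 (x) x 46 (y) x 18 mm (z) fixed in the box, with one rectangular hole 26 (x) x 20 (y) mm, 13.5 mm deep, in the middle of its top. Origin: centre of its underside, z up. The relay's x goes along the socket's x. Fully home, the relay's shoulder lies on the socket's top and its origin is 6 mm above the socket's origin. Nothing taller stands within 45 mm of the hole.
- socket_mouth (a point): Centre of the empty socket's hole at its top face, 18 mm above the socket's origin; same axes.
- fitted_relay: An equal socket with an equal relay already fixed in it, standing about 104 mm from the empty socket along the socket's x, on one side or the other. Leave it. Origin: centre of the socket's underside.
- box: The open control box: sheet-steel enclosure 300 (x) x 400 (y) mm, walls 120 mm high above the bench, lying on its back and fixed. Sockets and inlet are fixed on its mounting plate 85 mm above the bench, along the same axes as the box. Origin: centre of its underside on the bench.
- inlet: The round inlet: square aluminium flange 64 x 64 mm with a round collar, fixed in the box. Origin: centre of its underside, on the cap's axis, z up. The cap stands on its top face, 15 mm above the origin. Under the cap is a threaded neck 40 mm across and 22 mm tall. At the cap's height 40 mm around the cap is free of other parts, except that the box's wall, 75 mm or more from the axis, is 20 mm higher than the top face.
- cap: Grey fluted round cap on the inlet: 48 mm across (47 mm over its lower 27 mm), 40 mm tall, 60 g, loose once unscrewed. Origin: centre of its lower rim, z up; its x starts along the inlet's x. Two-start thread of unknown hand. It starts tight: one way it stops dead within 0.1 rad; the other way it turns easily, climbs 4.4 mm per rad (2 mm play) and lifts off after 1.15 rad; turn 1.3 to 1.5 rad.
- capacitor: Bystander: standing black round capacitor, 35 mm in diameter, 53 mm tall with its two studs. Leave it in its place. Origin: centre of its underside.
- heatsink: Bystander: finned aluminium heatsink block, 46 x 34 x 28 mm. Leave it in its place. Origin: centre of its underside.
- screwdriver: Bystander: screwdriver lying on the bench. Leave it in its place. Origin: on its underside.
- tape: Bystander: roll of black tape lying flat, 90 mm across, 19 mm high. Leave it in its place. Origin: centre of its underside.
- jar: Bystander: small clear jar with a steel lid, 56 mm across, 65 mm tall. Leave it in its place. Origin: centre of its underside.
- meter: Bystander: handheld multimeter lying on its back, 150 x 78 x 34 mm. Leave it in its place. Origin: centre of its underside.
Mind the look-alikes: they are no part of the job. What is shaped like the cap but turquoise is not meant. What is shaped like the relay but turquoise is not meant.

How it is judged (in metres and radians):
On the way, in this order (a step that is already met when the one before it is completed fails the run):
1. the relay is plugged fully home into the empty socket and let go (horizontal distance between relay and socket below 0.003 m and z of relay in the frame of socket below 0.0085 m and angle between relay's own z axis and vertical below 0.09 rad and angle between the x axis of relay and the x axis of socket, either way round below 0.12 rad and contact force between the fingers and relay below 0.1 N), for 0.2 s.
2. the cap is unscrewed: turned by more than about 46 degrees while still on the inlet (angle between the x axis of cap and the x axis of inlet, either way round above 0.8 rad and z of cap in the frame of inlet below 0.03 m and horizontal distance between cap and inlet below 0.006 m), for 0.1 s.
At the end, for the whole second after the job is handed in: Relay home in the socket (height 2.5 mm, sideways 3 mm, yaw 0.12 rad, tilt 0.09 rad) and untouched; the fingers hold the cap (over 1 N) with its rim 50 to 160 mm above its seat, within 50 mm of the inlet's axis, level within 0.25 rad, still (under 20 mm/s), not touching the inlet (all of step 1 and z of cap in the frame of inlet between 0.065 and 0.175 m and horizontal distance between cap and inlet below 0.05 m and angle between cap's own z axis and vertical below 0.25 rad and contact force between the fingers and cap above 1 N and contact force between cap and inlet below 0.1 N and linear speed of cap below 0.02 m/s); the arm keeps its last pose, push and grip.
It fails at once if the cap is pulled off its thread without being unscrewed (more than 10 mm up while turned by less than 0.35 rad) (z of cap in the frame of inlet between 0.025 and 0.036 m and angle between the x axis of cap and the x axis of inlet, either way round below 0.35 rad).
It fails at once if another thing on the bench is moved by more than 40 mm (distance of any of capacitor, heatsink, screwdriver, tape, jar, meter from where it was at the start of the episode above 0.04 m).
It also fails if it takes over 61 s, if anything falls off the work surface, if the arm or the gripper's body presses on something with over 40 N, if the wrist force passes 120 N, or if a joint passes its speed limit or range.

ROBOT

A 7-joint arm with a two-finger parallel gripper is mounted at the origin on the work surface. World frame = base frame: x ahead of the robot, y to its left, z up, the work surface at z = 0. Lengths are in mm, angles in rad, forces in N, time in s.
With the tool pointing down it reaches from about 400 to 875 mm from the base axis. Payload 4.4 kg.
Tool frame: the origin (TCP) lies at the very end of the fingers, on their centre line; the grasp point (between the pads) lies 19 mm behind it; z points along the fingers, y is the direction in which the jaws open and shut (so a half turn about z gives the same grasp; the last joint's range is limited). The gripper opens to 85 mm and grips with 20 to 120 N. Pads are 22 mm wide; open, the fingers measure 114 mm over their backs; the gripper's body (76 mm by 85 mm) begins 54 mm behind the grasp point. The pads swing forward as they close: fully open they stand 13 mm farther back than shut.
Start: joints at [1.226, 0.628, 0.038, 1.517, -0.027, 0.996, -0.02], TCP at [178.909, -624.907, 231.313] pointing down, gripper open.
Joint ranges: [-3.06, 3.06], [-0.37, 2.12], [-1.25, 1.32], [0.18, 2.47], [-1.1, 4.24], [0.23, 1.98], [-2.94, 2.94]. Speed limits (rad/s): [2.57, 2.57, 3.14, 3.14, 3.14, 3.14, 3.14].

INTERFACE

Orientations are given as a unit quaternion [w, x, y, z].
In Python, from rig import arm gives the robot as it stands. The module is installed in compiled form; this text tells all that it offers. Calls block until the motion is done:
- arm.movep(position, orientation): joint-space move of the TCP to a pose.
- arm.move_l(position, rotation=None, vel=150, max_force=None): straight line of the TCP; rotation=None keeps the orientation; vel is the mean speed in mm/s. With max_force (N) it stops when the force on the tool has changed by that much, and returns True; else False.
- arm.movej(angles): joint-space move.
- arm.set_gripper(opening, effort=None): opening from 0.0 (shut) to 1.0 (fully open); effort is the grip in N (None keeps the last); returns when the fingers have stopped.
- arm.hold(seconds).
- arm.inverse_kinematics(position, orientation): joint angles nearest the present ones, or None.
- arm.read_state(): the state.
- arm.capture(name): name is "scene" or "top" or "wrist"; returns a dict with "color" (384x512x3 uint8, blue, green, red), "intrinsics" (3x3 intrinsics, pixels), "dist_coeffs" ([k1, k2, p1, p2, k3] as OpenCV has them; the pictures are not rectified), "rvec" (rotation vector, rad) and "tvec" (3), from world to camera coordinates, as OpenCV has them; the wrist camera has in their place "mount" (4x4, takes a point from camera to tool coordinates, whose origin is the TCP and whose axes are the flange's). Camera axes: x right, y down, z forward; pixel columns grow to the right and rows downward; lengths in mm; the calibration is good to about 2 mm. A picture is of the moment at which its call begins: read the wrist's pose just before it. There is no depth.
A pose or a line that the arm cannot do raises arm.PlanningError and nothing moves.
- arm.close_job(): hands the job in, once; it reports no verdict.
Trained networks look in a picture, given as the dict that the camera call returned (one of the last four; its "shot" number tells which), for a name from the list of things; names that differ only in an ending like _2 or _b are one class to them, and where a whole thing is asked for, a point or a joint stands for the part that bears it (a point fixed in the world has none). Each returns a list of dicts, best first, with "p" (0 to 1); they miss things now and then, are a little off and sometimes report something else, mostly with a low value. They report only what shows in the picture. A call takes as long as a camera call. They do not tell look-alikes from the thing itself.
- arm.recognise(picture, target): "box" ([left, top, right, bottom] in pixels, round what is visible of it).
- arm.silhouettes(picture, target): "region" (384x512 bool, what is visible of it) and "box" ([left, top, right, bottom] in pixels, round what is visible of it).
The state is a dict: "time": time; "joints": joint angles; "joint_vel": joint speeds; "tau": joint torques, N m; "ee_pos": TCP position; "tool_rot": TCP orientation; "wrist_force": force on the tool from outside, world axes, zero at the start; "ft_torque": the same for the moment, N m; "gripper_width": opening from 0.0 (shut) to 1.0 (fully open).
Only numpy, scipy, OpenCV 4.12 (cv2) and the standard library are available. Lean on these libraries where they do the work, as an engineer would, in place of code of your own. Each camera call takes 0.05 s, during which the arm holds its last target.

## Working session

There is one attempt and no reset: what is moved stays moved. The work goes in short steps, each a Python script; the robot and the scene stay as the last script left them, time stands still between calls to the robot, and variables do not carry over. Pictures are saved under pics/ and viewed, and the job is handed in when it is done.

```bash
mkdir -p pics; ls
cat > h.py <<'E'
import numpy as np, cv2
from rig import arm
from scipy.spatial.transform import Rotation as R
def cam(p):
    return np.array(p["intrinsics"],float),np.array(p["dist_coeffs"],float)
def extr(p,st=None):
    if "rvec" in p:
        Rm=cv2.Rodrigues(np.array(p["rvec"],float))[0];t=np.array(p["tvec"],float).ravel()
        return Rm,t
    M=np.array(p["mount"],float);q=st["tool_rot"]
    T=np.eye(4);T[:3,:3]=R.from_quat([q[1],q[2],q[3],q[0]]).as_matrix();T[:3,3]=st["ee_pos"]
    C=np.linalg.inv(T@M);return C[:3,:3],C[:3,3]
def unproj(p,uv,z,st=None):
    K,d=cam(p);Rm,t=extr(p,st)
    n=cv2.undistortPoints(np.array(uv,float).reshape(-1,1,2),K,d).reshape(-1,2)
    r=np.c_[n,np.ones(len(n))]@Rm;c=-Rm.T@t
    return c+r*((z-c[2])/r[:,2])[:,None]
def proj(p,X,st=None):
    K,d=cam(p);Rm,t=extr(p,st)
    return cv2.projectPoints(np.array(X,float).reshape(-1,1,3),cv2.Rodrigues(Rm)[0],t,K,d)[0].reshape(-1,2)
def down(yaw):  # tool z down; tool y axis direction at angle yaw from world y-ish
    r=R.from_euler('z',yaw)*R.from_euler('x',np.pi)
    q=r.as_quat();return [q[3],q[0],q[1],q[2]]
E
python3 - <<'E'
from h import *
s=arm.read_state();print(s)
for n in ["scene","top","wrist"]:
    p=arm.capture(n);cv2.imwrite(f"pics/{n}0.png",p["color"])
    print(n,p["intrinsics"],p.get("rvec"),p.get("tvec"),p.get("mount"))
    if n!="wrist":
        for t in ["relay","socket","fitted_relay","inlet","cap","capacitor","heatsink","box"]:
            print(t,[(np.round(r["box"]).astype(int).tolist(),round(r["p"],2)) for r in arm.recognise(p,t)][:4])
E
```

```text
pics
{'time': 0.0, 'joints': array([ 1.22619844,  0.62935083,  0.0384436 ,  1.51837959, -0.02696564,
        0.99628632, -0.01998381]), 'joint_vel': array([ 2.68765788e-04,  5.44067907e-04,  5.22007982e-05, -2.26902204e-03,
        1.68139884e-03, -1.46754544e-03,  2.11644830e-03]), 'tau': array([-6.80946632e-04, -5.63404155e+01,  1.22657865e+00, -1.93446207e+01,
        1.11044492e-02,  1.04972773e-02,  9.91620482e-06]), 'ee_pos': array([ 178.72422388, -624.29301782,  230.3823739 ]), 'tool_rot': array([-9.39540612e-04,  9.90296928e-01,  1.38964337e-01, -1.59792963e-04]), 'wrist_force': array([-0.1321689 , -0.50734008,  0.11106538]), 'ft_torque': array([-0.01388341, -0.01090764,  0.00306883]), 'gripper_width': 0.9991109831883858}
scene [[445.25961426   0.         248.99357309]
 [  0.         445.25961426 195.29287898]
 [  0.           0.           1.        ]] [ 2.28668868  0.76739374 -0.30012486] [-388.41513874 -167.4746042  1591.95635925] None
relay [([132, 232, 147, 249], 0.81), ([155, 243, 176, 259], 0.66)]
socket [([291, 184, 316, 203], 0.88)]
fitted_relay [([264, 160, 284, 186]
[... 734 characters left out ...]
, 0.74)]
inlet [([240, 172, 258, 192], 0.63), ([216, 151, 225, 164], 0.54)]
cap [([293, 196, 307, 212], 0.68), ([245, 174, 258, 190], 0.47), ([160, 128, 279, 217], 0.29)]
capacitor []
heatsink [([214, 152, 226, 163], 0.74)]
box [([161, 123, 281, 218], 0.63), ([112, 222, 128, 238], 0.37)]
wrist [[339.51504588   0.         255.44074764]
 [  0.         339.51504588 195.66892615]
 [  0.           0.           1.        ]] None None [[-5.62690919e-04 -9.47254542e-01 -3.20481693e-01  8.26247068e+01]
 [ 9.99999405e-01 -8.32566799e-04  7.05070220e-04  1.96547250e+00]
 [-9.34703385e-04 -3.20481105e-01  9.47254447e-01 -1.41578227e+02]
 [ 0.00000000e+00  0.00000000e+00  0.00000000e+00  1.00000000e+00]]
```

View pics/scene0.png

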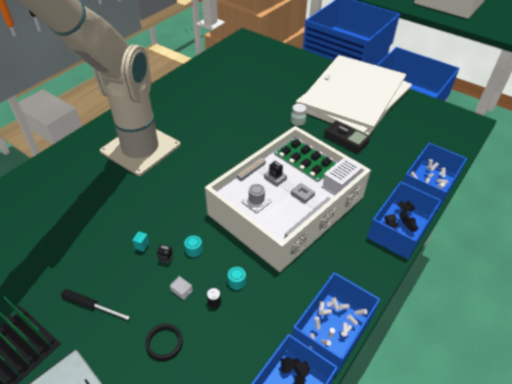

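View pics/top0.png

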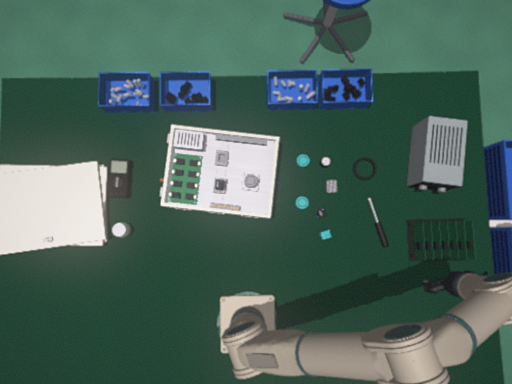

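View pics/wrist0.png

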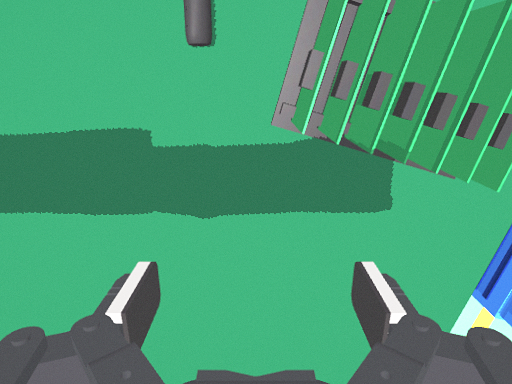

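Scene picture: the black relay is at (165,254), with a turquoise look-alike block at (140,241) and the fitted relay at (275,172). The grey cap on the inlet is at (257,194), with turquoise caps at (193,245) and (236,277). The empty socket is at (303,193), the heatsink at (181,288) and the capacitor at (213,298). I choose the black block at scene (165,254) / top (321,212) and the grey cap at scene (257,194) / top (251,181), then check them up close.

Run:
```python
from h import *
ps=arm.capture("scene");pt=arm.capture("top")
def tri(a,b):
    # least squares of two rays
    A=np.zeros((3,3));B=np.zeros(3)
    for p,uv in ((ps,a),(pt,b)):
        K,d=cam(p);Rm,t=extr(p);n=cv2.undistortPoints(np.array(uv,float).reshape(-1,1,2),K,d).ravel()
        r=Rm.T@np.r_[n,1];r/=np.linalg.norm(r);c=-Rm.T@t;P=np.eye(3)-np.outer(r,r);A+=P;B+=P@c
    return np.linalg.solve(A,B).round(0)
print("relay",unproj(ps,[165,247],52).round(),unproj(pt,[321,211],52).round(),tri([165,254],[321.5,212]))
print("socket",unproj(pt,[222,158],103).round(),unproj(ps,[303,191],103).round())
print("inlet cap top",unproj(pt,[252,181],140).round(),unproj(ps,[257,187],140).round())
print("box corners",unproj(pt,[[171,125],[280,135],[272,217],[161,206]],120).round())
print("fitted",unproj(pt,[221,184],143).round(), "turq",unproj(pt,[326,235],52).round(), unproj(pt,[[303,202],[331,186],[326,161]],40).round())
c=cv2.resize(ps["color"][140:310,120:330],None,fx=3.5,fy=3.5,interpolation=cv2.INTER_CUBIC);cv2.imwrite("pics/crop1.png",c)
```

```text
relay [[ 410. -284.   52.]] [[ 414. -290.   52.]] [ 412. -294.   32.]
socket [[616.  80. 103.]] [[622.  85. 103.]]
inlet cap top [[523. -28. 140.]] [[525. -13. 140.]]
box corners [[ 740.  265.  120.]
 [ 695. -136.  120.]
 [ 393.  -98.  120.]
 [ 441.  302.  120.]]
fitted [[514.  83. 143.]] turq [[ 323. -305.   52.]] [[ 450. -224.   40.]
 [ 510. -334.   40.]
 [ 607. -319.   40.]]
```

View pics/crop1.png

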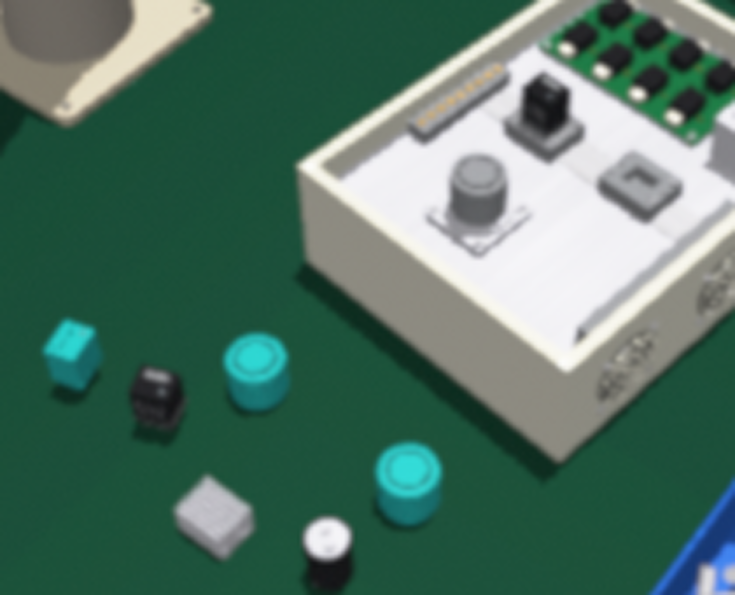

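The crop confirms the black relay (crop 158,395), grey cap on the inlet flange (478,190), and empty socket (640,183), with the turquoise pieces as decoys. Next is a close wrist look at the relay.

Run:
```python
from h import *
arm.movep([412,-291,190],down(0.2))
s=arm.read_state();p=arm.capture("wrist");cv2.imwrite("pics/w1.png",p["color"])
print(s["time"],s["joints"].round(2),s["ee_pos"].round(1),s["tool_rot"])
for r in arm.silhouettes(p,"relay"):
    print(r["p"],r["box"]); 
    if r["p"]>.3:
        c=max(cv2.findContours(r["region"].astype(np.uint8),0,2)[0],key=cv2.contourArea);print(cv2.minAreaRect(c))
print(proj(p,[[412,-291,52],[412,-291,0]],s))
for y in (-0.12,1.45,-1.69): print(y,[arm.inverse_kinematics(q,down(y)) for q in ([520,-20,160],[620,82,160])])
```

```text
2.5667 [ 0.53  0.48  0.04  1.96 -0.03  0.7  -0.78] [ 411.7 -292.5  190.2] [5.77799062e-04 9.95100324e-01 9.88686173e-02 9.14491993e-05]
0.73 [238.0, 156.3, 270.2, 202.3]
((253.62997436523438, 175.9099884033203), (46.38621139526367, 32.38549041748047), 81.8698959350586)
0.62 [230.9, 238.6, 267.8, 279.3]
((247.52059936523438, 258.26763916015625), (43.56361770629883, 37.04441452026367), 85.60128784179688)
[[251.10379576 181.97710213]
 [251.62468463 167.35860908]]
-0.12 [array([-0.10349855,  0.54750834,  0.129283  ,  1.95319122, -0.11147715,
        0.64760397, -1.59470276]), array([-0.262642  ,  0.67726963,  0.14213809,  1.66290501, -0.12285934,
        0.8101416 , -1.75745613])]
1.45 [array([ 0.17770331,  0.55584063, -0.28383176,  1.94506193,  0.23936923,
        0.67287512, -0.37457934]), array([-0.0036757 ,  0.68574027, -0.28507085,  1.65450978,  0.24233532,
        0.83621605, -0.51170281])]
-1.69 [array([-0.3961883 ,  0.61250157,  0.58067696,  1.96130476, -0.50269919,
        0.71368587, -2.77037643]), array([-0.75266648,  0.97282119,  1.14282964,  1.67751926, -0.96286681,
        1.15816376, -2.60082284])]
```

View pics/w1.png

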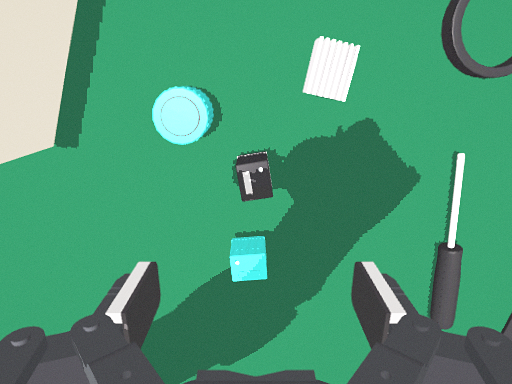

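The black relay is at pixel (254,178) and the turquoise decoy at (248,258), nearer the gripper. Next I zoom in and fit a box model.

Run:
```python
import cv2
i=cv2.imread("pics/w1.png")[140:220,205:305];cv2.imwrite("pics/w1c.png",cv2.resize(i,None,fx=7,fy=7,interpolation=cv2.INTER_CUBIC))
```

```text
(no output)
```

View pics/w1c.png

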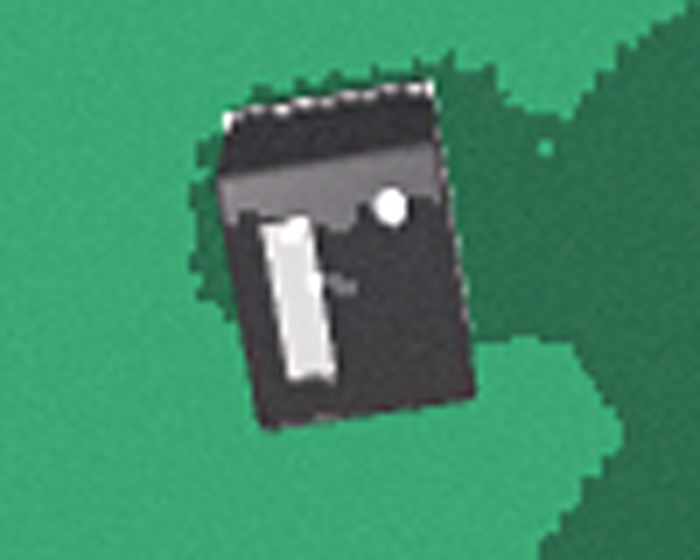

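Run:
```python
from h import *
s=arm.read_state();p=arm.capture("wrist")
c=np.array([[218,180],[438,145],[475,397],[265,428]])/7-0.5+0.5/7+[205,140]
X=unproj(p,c,52,s)[:,:2];print(X.round(1),X.mean(0))
print("long",np.linalg.norm(X[0]-X[3]),np.linalg.norm(X[1]-X[2]),"short",np.linalg.norm(X[0]-X[1]),np.linalg.norm(X[3]-X[2]))
for a,b in ((X[0],X[3]),(X[1],X[2])): d=a-b;print(np.arctan2(d[1],d[0]))
for a,b in ((X[0],X[1]),(X[3],X[2])): d=a-b;print(np.arctan2(d[1],d[0])-np.pi/2)
```

```text
[[ 423.8 -275.3]
 [ 433.2 -300.5]
 [ 402.8 -311.6]
 [ 393.7 -286.7]] [ 413.37384841 -293.53525356]
long 32.170267933364556 32.336498380037426 short 26.831529957407902 26.468760174622904
0.36205017447734494
0.35079402330823495
0.357876655571677
0.351616420976286
```

Relay: (413.4, −293.5), yaw 0.355. The measured top is 32×27 mm against the nominal 34×28, so it matches. Now I grasp it across its 28 mm faces.

Run:
```python
from h import *
q=down(0.355)
arm.set_gripper(0.8,60)
arm.movep([413.4,-293.5,100],q)
print(arm.move_l([413.4,-293.5,20],vel=150,max_force=12))
arm.set_gripper(0,60)
s=arm.read_state();print(s["time"],s["gripper_width"],s["ee_pos"],s["wrist_force"])
arm.move_l([413.4,-293.5,190],vel=250)
s=arm.read_state();print(s["time"],s["gripper_width"],s["ee_pos"],s["wrist_force"])
p=arm.capture("wrist");cv2.imwrite("pics/w2.png",p["color"])
```

```text
False
4.6083 0.3182766429113553 [ 413.82585091 -293.71863227   20.93605018] [-0.52996428 -0.1134923   5.81775657]
5.4417 0.3169919125859137 [ 412.59730239 -292.96541842  189.11849365] [-0.13985096 -0.05059957 -2.13100589]
```

View pics/w2.png

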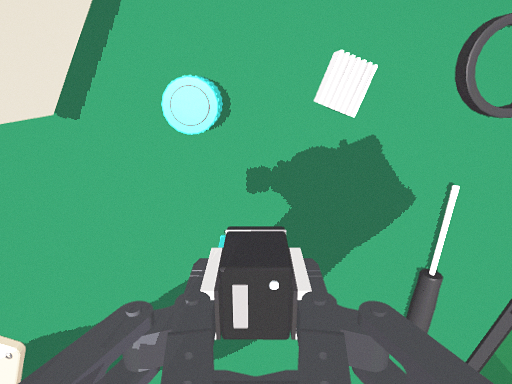

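The relay is held, centred at pixel (257,300). Next I look at the socket from above.

Run:
```python
from h import *
p=arm.capture("wrist");i=p["color"][215:345,195:320];cv2.imwrite("pics/w2c.png",cv2.resize(i,None,fx=4.5,fy=4.5,interpolation=cv2.INTER_CUBIC))
arm.move_l([412.6,-293,260],vel=300)
arm.movep([610,75,270],down(-0.118))
s=arm.read_state();print(s["time"],s["ee_pos"],s["tool_rot"],s["joints"].round(2))
p=arm.capture("wrist");cv2.imwrite("pics/w3.png",p["color"])
```

```text
7.4667 [609.72074298  72.9706224  269.44739804] [ 7.75418827e-04  9.98196499e-01 -6.00240075e-02 -5.15973661e-04] [-0.19  0.54  0.04  1.58 -0.02  1.03 -1.84]
```

View pics/w3.png

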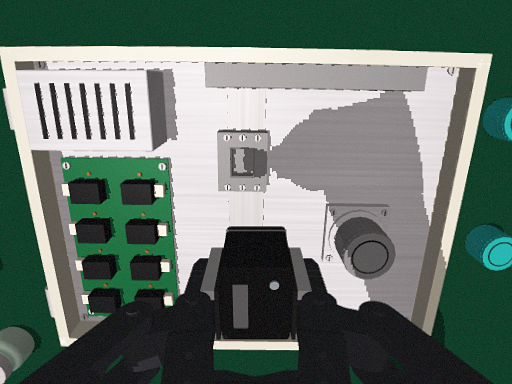

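View pics/w2c.png

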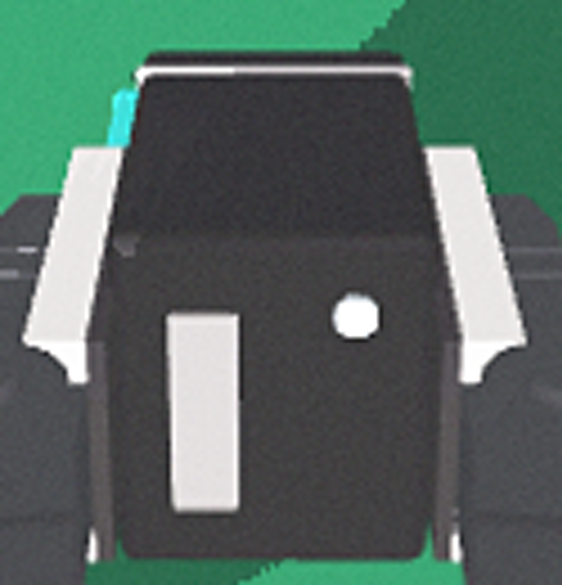

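Socket at (244,160) with its hole at (242,161); the capped inlet is at (365,250). The held relay is straight in the jaws. Next I measure the hole and the relay's offset in the tool.

Run:
```python
from h import *
s=arm.read_state();p=arm.capture("wrist")
i=p["color"][115:210,195:295];cv2.imwrite("pics/w3c.png",cv2.resize(i,None,fx=6,fy=6,interpolation=cv2.INTER_CUBIC))
# relay in tool frame: use tool-aligned pseudo state
st=dict(ee_pos=np.zeros(3),tool_rot=down(0))
def U(pts,z,f=4.5,o=(195,215)):
    return unproj(p,np.array(pts)/f-0.5+0.5/f+np.array(o),z,st).round(1)
print("top",U([[120,237],[435,237],[430,557],[120,557]],31.1))
print("shoulder front",U([[143,58],[408,58],[143,72],[408,72]],-8.9))
```

```text
top [[ 18.1  10.8  31.1]
 [ 18.  -15.1  31.1]
 [-14.7 -15.8  31.1]
 [-14.7  11.9  31.1]]
shoulder front [[ 16.3  12.2  -8.9]
 [ 16.3 -16.3  -8.9]
 [ 14.7  12.2  -8.9]
 [ 14.6 -16.3  -8.9]]
```

View pics/w3c.png

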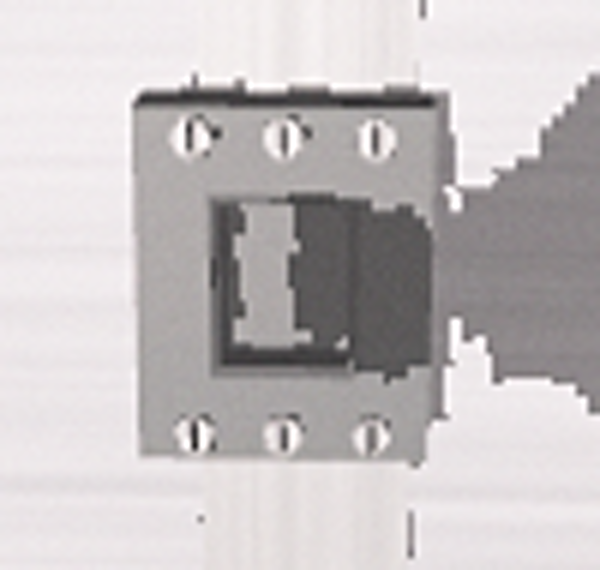

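```bash
cat >> h.py <<'E'
def cu(p,s,pts,z,f,o): return unproj(p,np.array(pts)/f-0.5+0.5/f+np.array(o),z,s)
E
python3 - <<'E'
from h import *
s=arm.read_state();p=arm.capture("wrist")
X=cu(p,s,[[137,105],[434,105],[434,457],[140,457]],103,6,(195,115))
H=cu(p,s,[[212,200],[351,202],[351,374],[213,374]],103,6,(195,115))
for Y in (X,H):
    print(Y[:,:2].round(1).tolist(),Y.mean(0).round(1),np.linalg.norm(np.diff(np.r_[Y,Y[:1]],axis=0),axis=1).round(1))
    d=Y[0]-Y[3];e=Y[1]-Y[2];print(np.arctan2(d[1],d[0]),np.arctan2(e[1],e[0]))
E
```

```text
[[653.3, 100.1], [647.8, 55.7], [592.5, 61.9], [598.2, 108.3]] [622.9  81.5 103. ] [44.7 55.7 46.8 55.7]
-0.14772918813901506 -0.11054467795881728
[[637.6, 91.0], [634.7, 69.9], [607.7, 73.3], [610.3, 94.8]] [622.6  82.2 103. ] [21.2 27.2 21.7 27.5]
-0.1390624878592162 -0.12333547893739656
```

Run:
```python
from h import *
a=-0.125;x=np.array([np.cos(a),np.sin(a)]);c=np.array([622.8,82.8])-65*x
arm.move_l([*c,172],down(a),vel=200)
arm.hold(0.2)
s=arm.read_state();print(s["time"],s["ee_pos"],s["tool_rot"])
p=arm.capture("wrist");cv2.imwrite("pics/w4.png",p["color"]);np.save("w4s.npy",s,allow_pickle=True)
i=p["color"][90:350,180:330];cv2.imwrite("pics/w4c.png",cv2.resize(i[:150],None,fx=5,fy=5,interpolation=cv2.INTER_CUBIC)[:600])
```

```text
8.525 [559.68770095  90.70039989 173.12452479] [-2.52908153e-04  9.98027453e-01 -6.27639547e-02  1.35061662e-03]
```

View pics/w4.png

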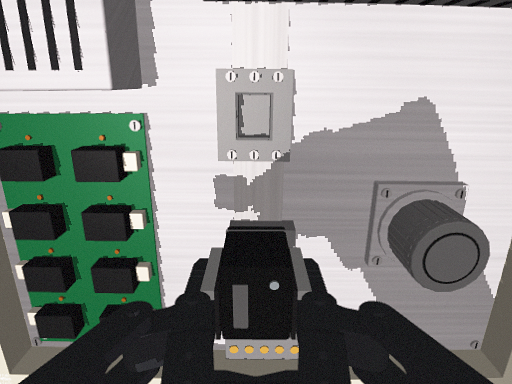

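View pics/w4c.png

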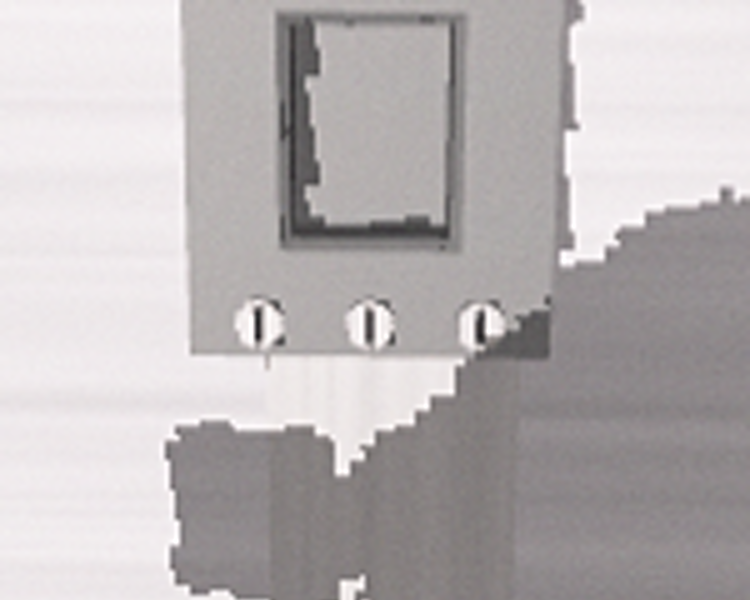

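Run:
```python
from h import *
s=arm.read_state();p=arm.capture("wrist")
H=cu(p,s,[[277,13],[466,13],[463,249],[281,249]],103,5,(180,90))
print(H[:,:2].round(1).tolist(),H.mean(0).round(1),np.linalg.norm(np.diff(np.r_[H,H[:1]],axis=0),axis=1).round(1))
for a,b in((0,3),(1,2)):
    d=H[a]-H[b];print(np.arctan2(d[1],d[0]))
S=cu(p,s,[[190,355],[549,357],[183,30],[568,30]],103,5,(180,90));print(S.round(1), (S[0]+S[1])/2)
# relay shoulder bottom edge etc from image, in base frame
i=p["color"][215:345,195:320];cv2.imwrite("pics/w4r.png",cv2.resize(i,None,fx=4.5,fy=4.5,interpolation=cv2.INTER_CUBIC))
print(s["ee_pos"])
```

```text
[[637.4, 91.3], [634.6, 68.8], [606.5, 72.3], [609.4, 94.9]] [622.   81.8 103. ] [22.6 28.3 22.7 28.3]
-0.12665196007750526
-0.12383943667191873
[[597.5 108.3 103. ]
 [591.5  63.  103. ]
 [636.9 102.8 103. ]
 [631.1  56.9 103. ]] [594.48467961  85.63540417 103.        ]
[559.38802138  90.72823324 172.93060533]
```

View pics/w4r.png

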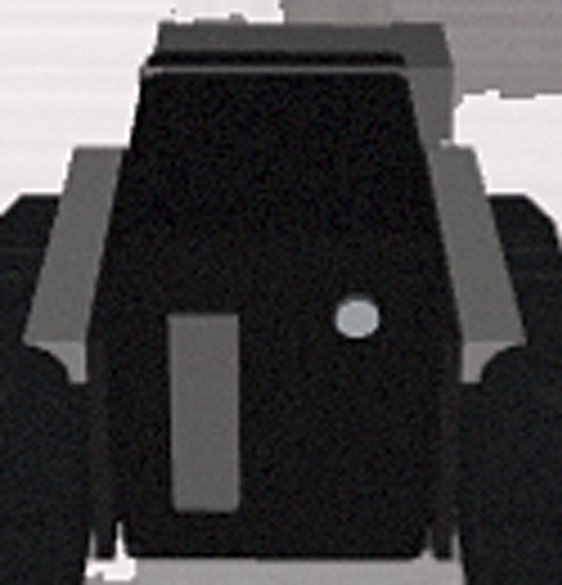

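Socket hole: (622.4, 82.0), yaw −0.125, from two agreeing views. In the same camera the held relay appears shifted by −2 mm in y, which is a calibration offset since the jaws centre it. I correct for that and lower with force monitoring.

Run:
```python
from h import *
a=-0.125;q=down(a);T=np.array([623.3,83.8])
arm.move_l([*T,145],q,vel=100)
arm.hold(0.3);s=arm.read_state();print(s["time"],s["ee_pos"],R.from_quat(np.roll(s["tool_rot"],-1)).as_matrix().round(3).tolist())
c=T+(T-s["ee_pos"][:2]);zc=145-s["ee_pos"][2]
arm.move_l([*c,132+zc],vel=60)
arm.hold(0.2);s=arm.read_state();print(s["ee_pos"],s["wrist_force"])
r=arm.move_l([*c,114+zc],vel=30,max_force=8)
s=arm.read_state();print(r,s["time"],s["ee_pos"],s["wrist_force"],s["ft_torque"])
for n in("wrist","scene"):
    p=arm.capture(n);cv2.imwrite(f"pics/{n}5.png",p["color"])
```

```text
9.7833 [623.14618578  83.93756075 145.34701021] [[0.992, -0.124, 0.0], [-0.124, -0.992, 0.0], [0.0, -0.0, -1.0]]
[623.64852227  83.66149263 131.81956136] [-0.04561073  0.48257773 -1.64797145]
False 11.1083 [623.14843578  83.6376958  113.43787372] [-0.7090333  -0.43242798 -1.79974384] [-0.00611171  0.18988827 -0.08172346]
```

View pics/wrist5.png

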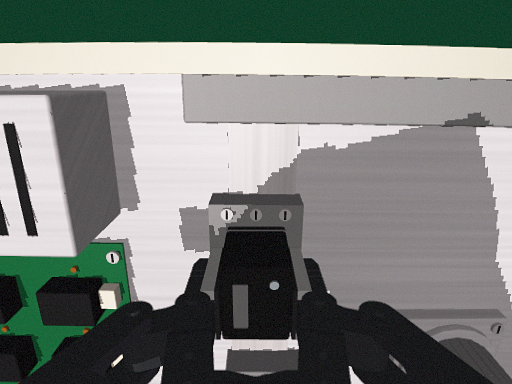

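It went straight in without resistance, to z 113.4 (full home is about 112). Now press home.

Run:
```python
from h import *
s=arm.read_state();e=s["ee_pos"]
r=arm.move_l([623.2,83.7,106],vel=20,max_force=25)
s=arm.read_state();print(r,s["time"],s["ee_pos"],s["wrist_force"],s["gripper_width"])
arm.set_gripper(0.55)
arm.hold(0.1)
s=arm.read_state();print(s["time"],s["ee_pos"],s["wrist_force"],s["gripper_width"])
arm.move_l([623.2,83.7,185],vel=200)
s=arm.read_state();p=arm.capture("wrist");cv2.imwrite("pics/w6.png",p["color"]);print(s["time"],s["ee_pos"])
p=arm.capture("scene");cv2.imwrite("pics/s6.png",cv2.resize(p["color"][140:240,210:350],None,fx=5,fy=5,interpolation=cv2.INTER_CUBIC))
```

```text
True 11.4833 [623.14247751  83.81965994 111.99286858] [-0.19379876 -0.32745116  4.63186148] 0.31617958386398665
11.9083 [621.67415785  83.65280967 110.53317279] [ 0.23845004 -0.25408304 -0.25385634] 0.5497640812945352
12.4333 [623.07321043  83.71658406 185.15617543]
```

View pics/w6.png

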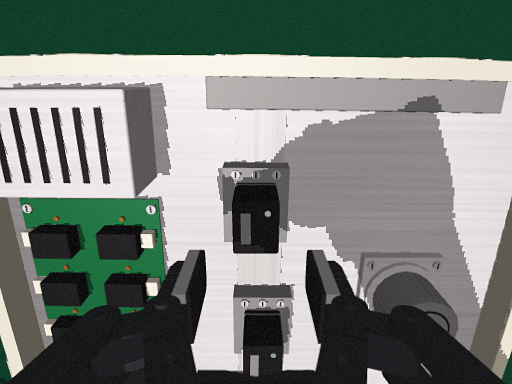

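View pics/s6.png

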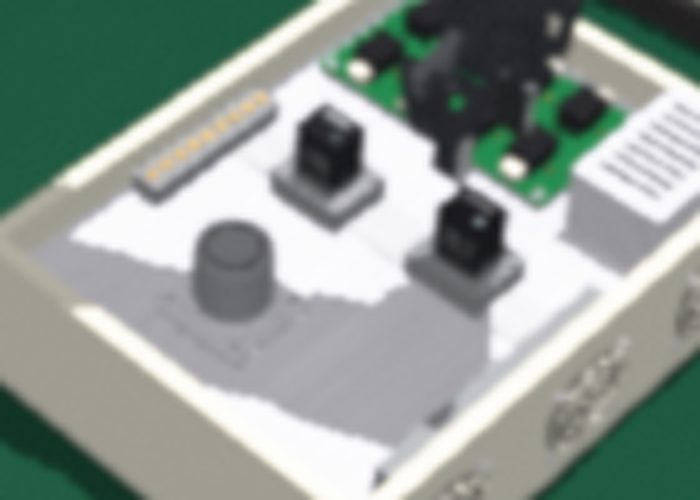

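The relay sits as low as the fitted one, shoulder on the socket, and is released. Last TCP height 112.0 puts its origin about 6 mm above the socket's. Next is the cap: a look from above with j7 near mid-range so it can turn both ways.

Run:
```python
from h import *
arm.set_gripper(0.95,50)
arm.movep([523,-22,235],down(1.75))
arm.hold(0.2)
s=arm.read_state();print(s["time"],s["ee_pos"],s["joints"].round(2))
p=arm.capture("wrist");cv2.imwrite("pics/w7.png",p["color"])
for t in("cap","inlet"):
  for r in arm.silhouettes(p,t): print(t,r["p"],np.round(r["box"],1))
```

```text
14.675 [523.06543983 -21.66404036 234.8482653 ] [ 0.35  0.48 -0.52  1.85  0.31  0.88 -0.14]
cap 0.71 [279.9 304.6 321.9 352.7]
cap 0.69 [156.7 278.9 191.5 328.7]
cap 0.59 [230.4 155.  297.4 231.8]
cap 0.26 [266.4 358.5 292.7 372.3]
inlet 0.85 [218.6 133.6 309.7 224.1]
```

View pics/w7.png

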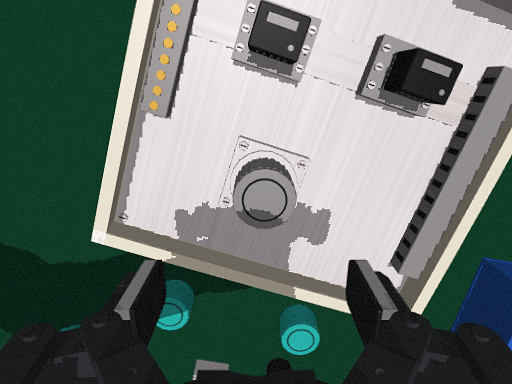

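Cap top is centred near (265,199) on the flange; the turquoise caps at (173,305) and (300,330) are outside the box.

Run:
```python
import cv2
i=cv2.imread("pics/w7.png")[125:240,205:325];cv2.imwrite("pics/w7c.png",cv2.resize(i,None,fx=6,fy=5.0,interpolation=cv2.INTER_CUBIC) if 0 else cv2.resize(i,None,fx=5,fy=5,interpolation=cv2.INTER_CUBIC))
```

```text
(no output)
```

View pics/w7c.png

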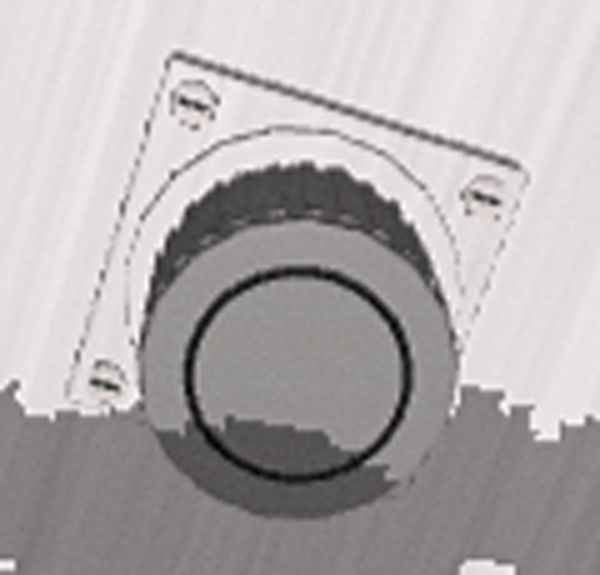

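Run:
```python
from h import *
s=arm.read_state();p=arm.capture("wrist")
X=cu(p,s,[[140,368],[458,368],[299,220],[299,520],[186,375],[411,375],[298,268],[298,481]],140,5,(205,125))
print(X.round(1).tolist())
for k in(0,2,4,6): print((X[k]+X[k+1])[:2]/2,np.linalg.norm(X[k]-X[k+1]))
# seat: flange corners z=~?
```

```text
[[507.0, -26.4, 140.0], [553.2, -18.1, 140.0], [525.9, -0.2, 140.0], [534.7, -46.3, 140.0], [513.9, -26.3, 140.0], [546.6, -20.4, 140.0], [527.1, -7.2, 140.0], [533.3, -40.0, 140.0]]
[530.09864409 -22.23538962] 46.92703341963839
[530.28375134 -23.23929901] 46.95319026697362
[530.22647684 -23.32479191] 33.24488584563142
[530.20330284 -23.6130865 ] 33.377723563840945
```

Cap axis is at (530.2, −23.4), diameter 46.9 against the given 48; with the known 2 mm camera offset that becomes (528.2, −23.8). Next I descend, grip and try a small turn.

Run:
```python
from h import *
C=[528.2,-23.8]
arm.move_l([*C,170],down(1.75),vel=150)
print(arm.move_l([*C,112],vel=120,max_force=10))
arm.set_gripper(0,50);arm.hold(0.15)
s=arm.read_state();print(s["time"],s["ee_pos"],s["gripper_width"],s["wrist_force"].round(2),s["ft_torque"].round(3),s["joints"].round(2))
# jaws are compliant? show state after settle
p=arm.capture("wrist");cv2.imwrite("pics/w8.png",p["color"])
```

```text
False
16.65 [529.08694158 -23.79148772 113.1455653 ] 0.5410550454402143 [-0.48 -0.65  4.5 ] [-0.017  0.083 -0.024] [ 0.27  0.66 -0.42  1.96  0.45  0.62 -0.26]
```

View pics/w8.png

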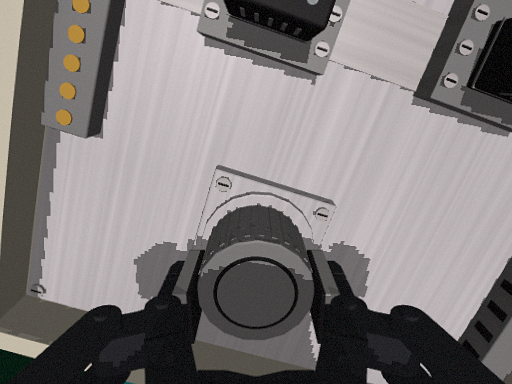

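Good grip, fingers either side of the cap (256,292), small side forces. Now I test the CCW direction with a small turn.

Run:
```python
from h import *
def yaw(s):
    m=R.from_quat(np.roll(s["tool_rot"],-1)).as_matrix();return np.arctan2(m[1,0],m[0,0])
s=arm.read_state();C=s["ee_pos"];p=arm.capture("wrist")
print("cap in view",unproj(p,[256,292],140,s).round(1))
C=[528.2,-23.8,112]
for d in(0.06,0.12,0.18):
    arm.move_l(C,down(1.75+d),vel=100);arm.hold(0.1)
    s=arm.read_state();print(round(s["time"],2),d,yaw(s)-1.75,s["ee_pos"].round(2),s["wrist_force"].round(2),s["ft_torque"].round(3),s["tau"][6].round(3),s["gripper_width"])
```

```text
cap in view [[529.2 -22.3 140. ]]
17.1 0.06 0.059485647098328265 [529.27 -23.67 113.14] [0.25 0.32 4.99] [ 0.029  0.062 -0.098] 0.07 0.541838017789866
17.45 0.12 0.11658136829634658 [529.35 -23.73 113.14] [-0.53  1.58  5.75] [ 0.152  0.061 -0.765] 0.756 0.5428217066520016
17.8 0.18 0.17507012818273893 [529.79 -24.72 113.13] [ 1.51 -3.03  6.89] [-0.342 -0.246 -0.904] 0.944 0.5429416096760885
```

CCW stops: moment jumped from 0.1 to 0.9 N m after 0.1 rad. I try CW.

Run:
```python
from h import *
def yaw(s):
    m=R.from_quat(np.roll(s["tool_rot"],-1)).as_matrix();return np.arctan2(m[1,0],m[0,0])
for d in(0.0,-0.1,-0.2,-0.35):
    arm.move_l([528.5,-23.6,112+max(0,-d)*4.4],down(1.75+d),vel=100);arm.hold(0.1)
    s=arm.read_state();print(round(s["time"],2),d,yaw(s)-1.75,s["ee_pos"].round(2),s["wrist_force"].round(2),s["ft_torque"].round(3),s["gripper_width"])
p=arm.capture("wrist");cv2.imwrite("pics/w9.png",p["color"])
```

```text
18.23 0.0 -0.0006744027698313282 [529.72 -23.82 113.13] [ 1.21 -1.06  5.9 ] [-0.134 -0.037 -0.138] 0.5490874175831714
18.58 -0.1 -0.09751690596494234 [529.32 -23.84 113.21] [-0.3  -0.75  6.14] [-0.218 -0.006 -0.09 ] 0.5445300638075732
18.93 -0.2 -0.19735396407070627 [529.15 -23.73 113.59] [-0.31 -1.13  6.66] [-0.177  0.072 -0.065] 0.5432760375404586
19.33 -0.35 -0.3473837564377056 [529.07 -23.52 114.25] [-0.48 -0.12  7.2 ] [ 0.005  0.106 -0.144] 0.5440255533886856
```

View pics/w9.png

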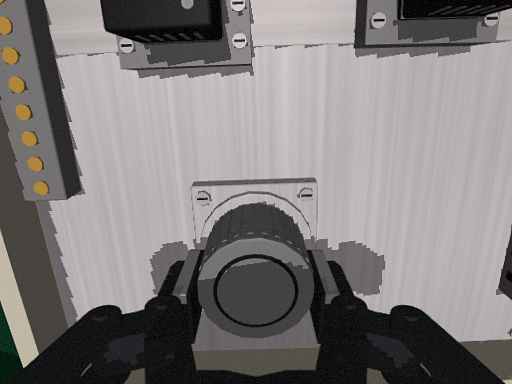

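CW turns freely (0.1 N m), so the thread is left-handed. I continue CW while climbing.

Run:
```python
from h import *
def yaw(s):
    m=R.from_quat(np.roll(s["tool_rot"],-1)).as_matrix();return np.arctan2(m[1,0],m[0,0])
for d in(-0.6,-0.85,-1.1,-1.3,-1.43):
    arm.move_l([528.4,-23.7,112.3-d*4.4],down(1.75+d),vel=100);arm.hold(0.1)
    s=arm.read_state();print(round(s["time"],2),d,yaw(s)-1.75,s["ee_pos"].round(2),s["wrist_force"].round(2),s["ft_torque"].round(3),s["gripper_width"],s["joints"].round(2)[6])
arm.hold(0.2)
p=arm.capture("wrist");cv2.imwrite("pics/w10.png",p["color"])
```

```text
19.88 -0.6 -0.5946322089669429 [528.7  -23.4  115.35] [-1.07 -0.15  6.4 ] [ 0.073  0.136 -0.001] 0.5431840307242649 -0.69
20.38 -0.85 -0.8445040962638543 [528.51 -23.35 116.43] [-1.65 -0.32  6.34] [ 0.125  0.276 -0.014] 0.5421465059087054 -0.87
20.88 -1.1 -1.0944625285315053 [528.28 -23.29 117.54] [-0.78  0.35  7.48] [0.164 0.309 0.02 ] 0.5460270975649093 -1.04
21.33 -1.3 -1.2946204449023726 [528.19 -23.07 118.39] [-1.8   0.8   6.81] [ 0.274  0.355 -0.142] 0.5420547509601621 -1.19
21.72 -1.43 -1.4232559788103647 [527.85 -23.23 118.55] [-1.43  1.06  5.62] [ 0.148  0.35  -0.063] 0.5465667274633139 -1.28
```

View pics/w10.png

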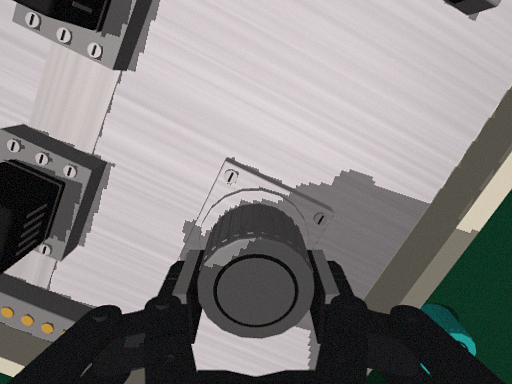

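The moment stayed low all the way (slipping would show about 0.9 N m), so the cap turned with the hand. Now a gentle force-limited lift.

Run:
```python
from h import *
s=arm.read_state();e=s["ee_pos"]
r=arm.move_l([528.2,-23.6,125],vel=30,max_force=8)
s=arm.read_state();print(r,s["time"],s["ee_pos"].round(2),s["wrist_force"].round(2),s["ft_torque"].round(3),s["gripper_width"])
p=arm.capture("wrist");cv2.imwrite("pics/w11.png",p["color"])
```

```text
False 22.3333 [527.77 -23.37 124.91] [-0.8   1.66  1.26] [ 0.288  0.367 -0.003] 0.5450211695024996
```

View pics/w11.png

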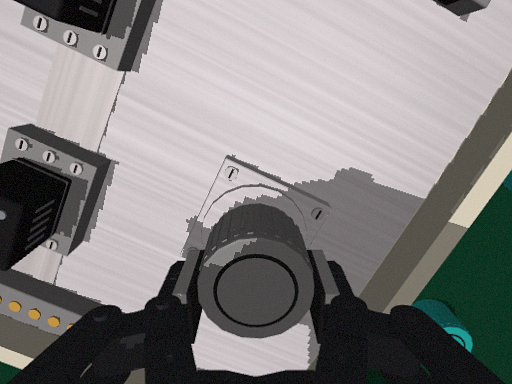

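No resistance, and the cap is unchanged in the grip at (256,290). I raise it to about 100 mm.

Run:
```python
from h import *
r=arm.move_l([528.2,-23.6,155],vel=60,max_force=10);print(r)
r=arm.move_l([528.2,-23.6,213],vel=80,max_force=15);print(r)
arm.hold(0.8)
s=arm.read_state();print(s["time"],s["ee_pos"].round(2),s["wrist_force"].round(2),s["gripper_width"],R.from_quat(np.roll(s["tool_rot"],-1)).as_matrix()[:,2].round(3))
p=arm.capture("wrist");cv2.imwrite("pics/w12.png",p["color"])
p=arm.capture("scene");cv2.imwrite("pics/s12.png",cv2.resize(p["color"][100:340,60:340],None,fx=2.8,fy=2.5 if 0 else 2.5,interpolation=cv2.INTER_CUBIC))
```

```text
False
False
24.7083 [528.2  -23.63 213.02] [0.23 0.83 0.08] 0.5453941873207567 [ 0. -0. -1.]
```

View pics/w12.png

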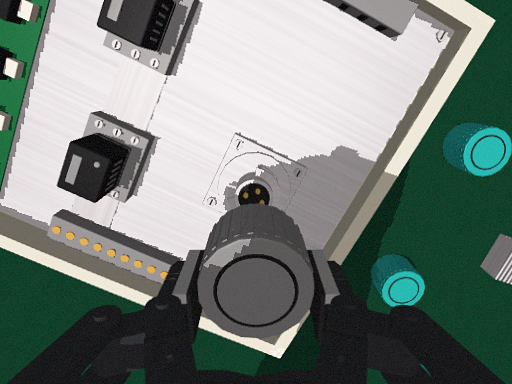

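View pics/s12.png

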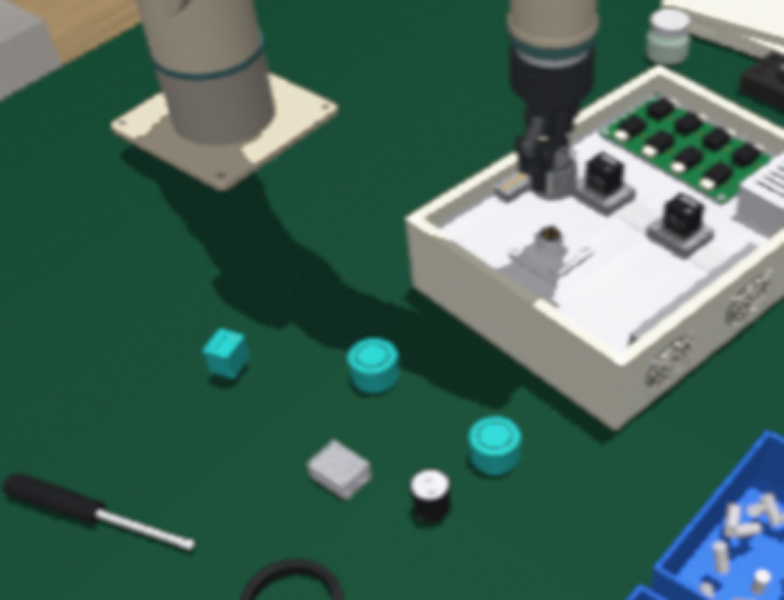

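The cap is held level above the inlet, with the contacts visible at wrist pixel (254,197). The relay is seated level with its fitted twin and the bystanders are where they were. I hand the job in.

```bash
python3 -c "
from rig import arm
print(arm.close_job(),arm.read_state()['time'])"
```

```text
the job is handed in; nothing more can be done
the job is handed in; nothing more can be done
```

The relay is plugged in and the cap is off and held above the inlet. The job is handed in; the clock read 24.7 s of the 61 s at my last check.

- **Relay:** I plugged the black relay into the empty socket. It dropped in without resistance, I pressed until the 25 N contact stop, and then I released it. The hand height at that moment puts its origin about 6 mm above the socket's, and in the pictures it sits level with the fitted relay.
- **Cap:** Counter-clockwise stopped dead after about 0.1 rad, with the wrist moment rising to 0.9 N m. Clockwise turned freely, so the thread is left-handed. I turned it about 1.42 rad while following the climb, and it lifted off without resistance.
- **Last checks:** The cap is held level and still about 100 mm above its seat on the inlet's axis. The inlet contacts show in the wrist picture. The capacitor, heatsink and other bench items in view look unmoved, apart from the tape and the meter, which were only partly in view.
- **Disagreements:** The wrist camera read 2 mm off sideways compared with the held relay, and I corrected for that. During the counter-clockwise test the jaws slipped on the cap by a few hundredths of a rad, so the cap's own turn is inferred from the hand's turn and the low moment, not measured directly.

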